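# Slide the carrier board out over the lamp and hold it

### The arm

A 6-joint arm with a two-finger parallel gripper is mounted at the origin on the work surface. World frame = base frame: x ahead of the robot, y to its left, z up, the work surface at z = 0. Lengths are in mm, angles in rad, forces in N, time in s.
With the tool pointing down it reaches from about 400 to 825 mm from the base axis. Payload 7 kg.
Tool frame: the origin (TCP) lies midway between the tips of the shut fingers; the grasp point (between the pads) lies 19 mm behind it; z points along the fingers, y is the direction in which the jaws open and shut (so a half turn about z gives the same grasp; the last joint's range is limited). The gripper opens to 88 mm and grips with 3 to 60 N. Pads are 19 mm wide; open, the fingers measure 130 mm over their backs; the gripper's body (78 mm by 193 mm) begins 47 mm behind the grasp point.
Start: joints at [1.414, 0.359, 0.012, 0, -1.224, -0.288], TCP at [290.442, 609.293, 226.561] pointing down, gripper open.
Joint ranges: [-3.07, 3.07], [-1.43, 2.12], [-1.02, 1.25], [-3.03, 1.67], [-3.05, -0], [-3.03, 3.03]. Speed limits (rad/s): [2.39, 2.39, 3.01, 3.14, 3.14, 3.14].

### API

Orientations are given as a rotation vector (axis times angle).
In Python, from plant import r gives the robot as it stands.
- The arm moves only by the shell command python3 -m handwheel 'ROWS' [FORCE]. ROWS is JSON, a list that holds one entry, the list of rows, each a list of 7 numbers: the turn, a rotation vector about the tool's x, y, z as a fraction of full scale, then the shift along the tool's x, y, z as a fraction of full scale, then the closure, from -1 (fully open) to 1 (shut). In form: [[[rx, ry, rz, dx, dy, dz, grip], ...]]. A call has exactly 8 rows; each row shifts and turns the pose as measured when the row begins, along the tool's axes as they then stand; what a row does not reach is not made up. Full scale, the value 1, is 0.02 m for a shift and 0.1 rad for a turn. A row lasts 1/8 s, in which the tool goes at most 62.5 mm and 10.7 degrees, less where a joint would pass 70% of its speed; a pose out of reach is approached as far as the arm can. A call with a number of a shift or a turn outside -1 to 1 is refused whole. A call with a gripper value outside its range is refused whole. The fingers move at their own pace and stop on an object; FORCE is the grip in N (left out, the last holds). Time passes only in rows, so rows that do not move let the fingers close, or fill a call up. It gives the time, the measured TCP pose, the force and the opening at its end, in the units of the state.
- r.state(): the state, without advancing time (a new reading comes with each control period).
- r.get_image(name): name is "side" or "top" or "wrist"; returns a dict with "image" (480x640x3 uint8, blue, green, red), "intrinsics" (3x3 intrinsics, pixels), "R" (3x3) and "t" (3): a world point X has camera coordinates R X + t; the wrist camera has in their place "T_tool_cam" (4x4, takes a point from camera to tool coordinates, whose origin is the TCP and whose axes are the flange's). Camera axes: x right, y down, z forward; pixel columns grow to the right and rows downward; lengths in mm; the calibration is good to about 2 mm. A picture is of the moment at which its call begins: read the wrist's pose just before it. There is no depth.
- r.sign_off(): hands the job in, once; it reports no verdict.
The state is a dict: "time": time; "q": joint angles; "qd": joint speeds; "joint_efforts": joint torques, N m; "tool_pos": TCP position; "orientation": TCP orientation; "contact_force": force on the tool from outside, world axes, zero at the start; "wrist_torque": the same for the moment, N m; "width": finger opening in mm.
Only numpy, scipy, OpenCV 4.12 (cv2) and the standard library are available. Lean on these libraries where they do the work, as an engineer would, in place of code of your own. Each camera call takes 0.05 s, during which the arm holds its last target. There are 200 camera calls.

### The job

First trip and reset the slide feeder so that its drive idles: press the black mushroom button right down, then turn its head clockwise as far as it goes and leave it there. Then take the white slide board by its black crossbar and slide it out along its bed, without lifting it, until its leading edge is level with the two steel index pins on the lamp base. It is then past its balance point, so finish while still holding it there, flat on the bed and not tipping, with the lamp base carrying none of it, and leave everything else on the bench where it stands.

Things in the scene. Friction and masses are not known exactly. Their poses are not given: they have to be found in the camera images.
- board: white carrier board, 260 (x) x 80 (y) x 12 mm, loose, 0.35 to 0.65 kg, lying on the bed. Origin: centre of its underside; +x points to its leading end (outward, away from the crossbar). Steel strips 8 mm high on its leading half frame a window with a glass slide; a black crossbar stands on its tail. It tips by itself once some 105 to 110 mm hangs out.
- board_front (a point): middle of the board's leading edge, at the height of the board's top face (12 mm above its underside); axes as the board's
- board_bar (a point): middle of the top of the black crossbar, 16 mm thick (along board x), 50 mm long (across, along y), standing 32 mm above the board's top face; its centre is 105 mm behind the board's centre, 25 mm from the tail edge. Axes as the board's. Nothing else stands on the board within 100 mm of it
- bed: fixed raised feeder bed, 220 (x) x 110 (y) mm, its flat top 80 mm above the bench, with two guide rails 6 mm high along its sides, 85 mm apart inside, between which the board slides. Origin: centre of its underside; +x is the outward direction in which the board slides, towards the lamp base
- bed_edge (a point): middle of the top edge over which the board slides out, 110 mm along +x from the bed's centre, at the height of the bed's top; axes as the bed's
- lamp: fixed low white lamp base beyond the bed's edge, 120 (x) x 150 (y) x 55 mm, with a round lens (32 mm) in its top centre and two upright steel index pins. Its top is 25 mm below the underside of the board. Origin: centre of its underside; axes parallel to the bed's
- mark (a point): the mark: the point midway between the axes of the two index pins, 92 mm above the bench (the height of the board's top face). Pins: 10 mm dia, 116 mm apart, 102 mm tall above the bench; the board's leading end passes between them with 13 mm to spare on each side. +x is the outward direction
- stop_top (a point): centre of the top of the black mushroom button's round head (41 mm dia, 21 mm high, white tick on top), 91 mm above the bench when up. It sits on a fixed grey box, 90 x 80 x 55 mm; the head's underside is 15 mm above the box's top
- stop_press (a joint): how far the mushroom button is pressed, m: 0 up, 0.006 fully down. A spring lifts it; about 5 N holds it fully down
- stop_turn (a joint): how far the mushroom's head is turned clockwise seen from above, rad: at most 0.1 at the start, stop at 1.05 (60 degrees). Light friction (0.04 N m); it stays where it is left
- reagent: amber reagent bottle, 60 mm dia, 140 mm tall; a bystander, loose; origin at the centre of its underside
- petri: lidded clear petri dish, 94 mm dia, 17 mm high; a bystander, loose; origin at the centre of its underside
- slidebox: small grey box, 85 x 34 x 30 mm; a bystander, loose; origin at the centre of its underside
- beaker: glass beaker, 68 mm dia, 85 mm tall; a bystander, loose; origin at the centre of its underside
- tuberack: white tube rack with capped tubes, 190 x 65 mm, 86 mm tall; a bystander, loose; origin at the centre of its underside
- jar: clear specimen jar, 72 mm dia, 70 mm tall; a bystander, loose; origin at the centre of its underside
- timer: flat grey timer, 70 x 65 x 22 mm; a bystander, loose; origin at the centre of its underside
Mind the look-alikes: they are no part of the job. Leave any turquoise look-alike of the lamp alone. Leave any pink look-alike of the part that bears stop_top alone.

How it is judged (in metres and radians):
On the way, in this order (a step that is already met when the one before it is completed fails the run):
1. the mushroom button is pressed right down (value of joint stop_press above 0.0045 m), for 0.1 s.
2. the button is up again and its head is turned clockwise to its stop (value of joint stop_turn above 0.85 rad and value of joint stop_press below 0.002 m), for 0.2 s.
3. the board's leading edge is level with the pins (x of board_front in the frame of mark between -0.007 and 0.007 m), for 0.3 s.
At the end, for the whole second after the job is handed in: Leading edge within 7 mm of the line through the pins (along the slide); board at rest, within 6 mm of the bed's top, tilted under 3 degrees, held by the fingers with over 1 N, not resting on the lamp base; mushroom up, head turned at least 0.85 rad (all of step 2 and all of step 3 and z of board in the frame of bed_edge between -0.006 and 0.006 m and angle between board's own z axis and vertical below 0.05 rad and linear speed of board below 0.02 m/s and contact force between the fingers and board above 1 N and contact force between board and lamp below 0.3 N); the arm keeps its last pose, push and grip.
It fails at once if the board tips over the edge (more than 7 degrees) (angle between board's own z axis and vertical above 0.12 rad).
It fails at once if the board is lifted off its bed (centre more than 20 mm up) (z of board in the frame of bed_edge above 0.02 m).
It fails at once if a bystander is moved by more than 30 mm (distance of any of reagent, petri, slidebox, beaker, tuberack, jar, timer from where it was at the start of the episode above 0.03 m).
It also fails if it takes over 64 s, if anything falls off the work surface, if the arm or the gripper's body presses on something with over 40 N, if the wrist force passes 120 N, or if a joint passes its speed limit or range.

## Working session

There is one attempt and no reset: what is moved stays moved. The work goes in short steps, Python scripts to look and compute and a shell command to move; the robot and the scene stay as the last step left them, time stands still between calls to the robot, and variables do not carry over. Pictures are saved under pics/ and viewed, on a budget of 10 in all, crops included, one or two more only if the job needs it, and the job is handed in when it is done.

```bash
mkdir -p pics; ls
python3 - <<'E'
from plant import r
import cv2,pickle
s=r.state();print(s)
d={}
for n in("side","top"):
    g=r.get_image(n);d[n]=g;cv2.imwrite(f"pics/{n}0.png",g["image"]);print(n,g["intrinsics"],g["R"],g["t"])
pickle.dump(d,open("d0.pkl","wb"))
E
```

```text
pics
{'time': 0.0, 'q': array([ 1.41410258e+00,  3.59376135e-01,  1.10628666e-02, -3.68814213e-04,
       -1.22406303e+00, -2.88126227e-01]), 'qd': array([-0.00081529, -0.00016504, -0.00019816, -0.00092809,  0.00126151,
       -0.00113798]), 'joint_efforts': array([-8.31979196e-05, -5.82719564e+01,  2.93053901e+01,  6.99709877e+00,
        7.01659505e-03, -1.52853718e-04]), 'tool_pos': array([290.24285329, 608.88243754, 225.62800029]), 'orientation': array([ 3.06260763e+00, -6.92814849e-01, -3.80351604e-04]), 'contact_force': array([0.03828102, 0.45720596, 0.89216898]), 'wrist_torque': array([ 0.05382686,  0.01756936, -0.00869743]), 'width': 87.88375175679052}
side [[494.93425768   0.         323.58582881]
 [  0.         494.93425768 244.18100733]
 [  0.           0.           1.        ]] [[ 0.99586884 -0.08840975  0.02071138]
 [-0.04477891 -0.67658611 -0.73500074]
 [ 0.07899427  0.73103691 -0.67774991]] [-555.26496467   74.6984234  1475.45306191]
top [[474.40124043   0.         322.94204481]
 [  0.         474.40124043 246.63091675]
 [  0.           0.           1.        ]] [[ 0.01710704 -0.99938309  0.03067242]
 [-0.99347354 -0.0204499  -0.11221467]
 [ 0.11277269 -0.02855258 -0.99321049]] [ -68.04148271  563.46223101 1223.51800616]
```

View pics/top0.png

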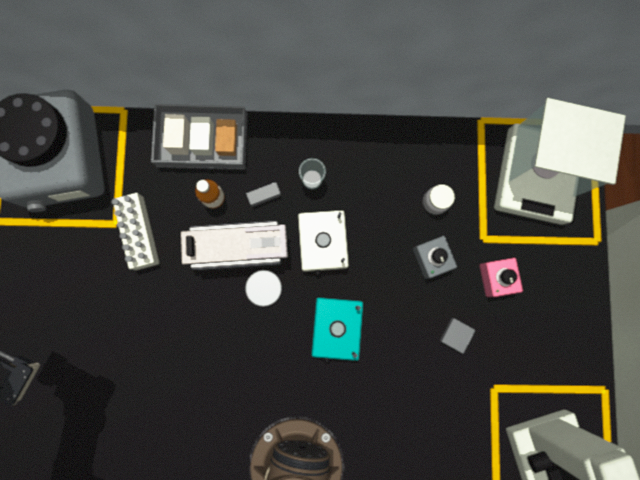

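View pics/side0.png

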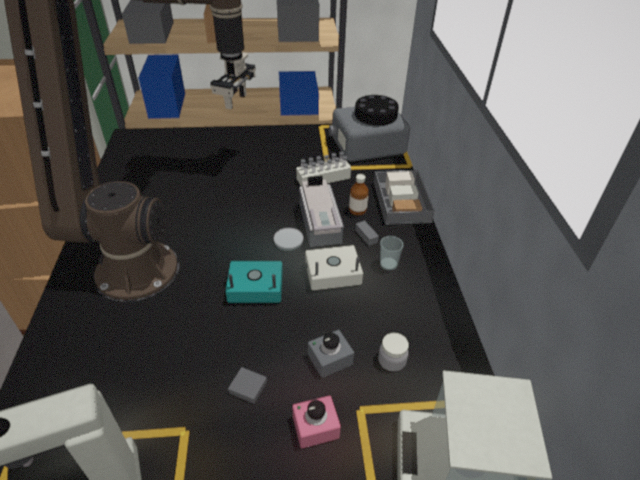

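The top view shows two mushroom buttons, on a grey box at (438,256) and on a pink one at (508,277). It also shows two lamps, white at (323,240) and turquoise at (338,329). I choose the grey button and the white lamp. The board is at (235,245), with its black bar at (190,245) on the left; outward is to the right, towards the white lamp. I'll check this in one close crop.

```bash
cat > h.py <<'E'
import numpy as np,cv2,pickle
from scipy.spatial.transform import Rotation as Ro
def ray(g,u,v,z):
    d=np.linalg.solve(g["intrinsics"],[u,v,1.]); R=np.array(g["R"]);c=-R.T@g["t"];w=R.T@d
    return c+w*(z-c[2])/w[2]
def proj(g,X):
    p=np.array(g["intrinsics"])@(np.array(g["R"])@X+g["t"]);return p[:2]/p[2]
def wristcam(r):
    s=r.state();g=r.get_image("wrist");T=np.array(g["T_tool_cam"])
    Rt=Ro.from_rotvec(s["orientation"]).as_matrix()
    Rc=Rt@T[:3,:3];c=Rt@T[:3,3]+s["tool_pos"]
    g["R"]=Rc.T;g["t"]=-Rc.T@c;return s,g
E
python3 - <<'E'
from h import *
d=pickle.load(open("d0.pkl","rb"));g=d["top"];i=g["image"]
a=cv2.resize(i[205:275,175:355],None,fx=4.4,fy=4.4,interpolation=3)
b=cv2.resize(i[230:285,410:460],None,fx=5,fy=5,interpolation=3)
j=d["side"]["image"];c=cv2.resize(j[325:380,300:360],None,fx=5,fy=5,interpolation=3)
o=np.zeros((308+275,800,3),np.uint8);o[:308,:a.shape[1]]=a[:308];o[308:308+275,:250]=b;o[308:583,260:560]=c
cv2.imwrite("pics/crop1.png",o)
print("btn",ray(g,440,255,91),ray(d["side"],331,341,91))
print("bar",ray(g,190,245,124)); print("lampc",ray(g,323,240,55),ray(d["side"],334,261,55))
E
```

```text
btn [ 542.77170209 -353.37613447   91.        ] [ 540.90264125 -367.65785928   91.        ]
bar [551.61702088 268.99968011 124.        ]
lampc [579.50472468 -56.62680252  55.        ] [581.51178334 -60.16240237  55.        ]
```

View pics/crop1.png

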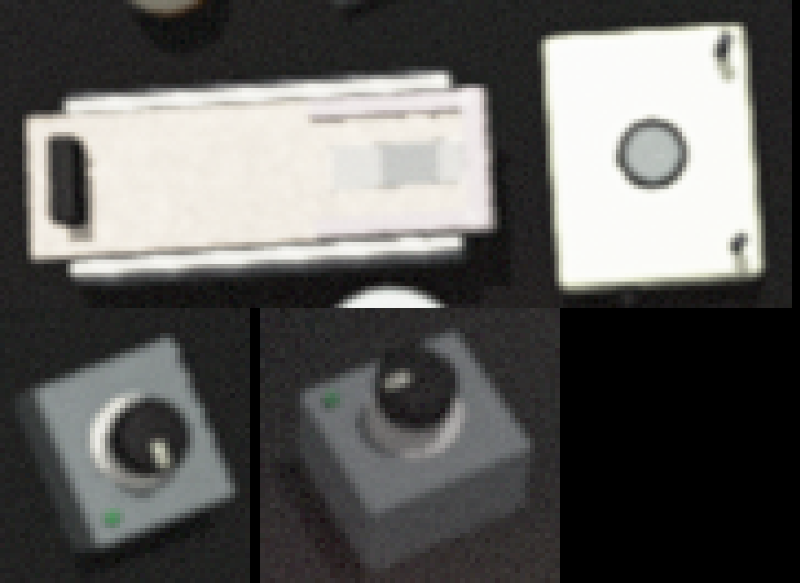

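The crop confirms both choices: the grey box with a white tick on its black head, and the white lamp with its pins along its outer (right) edge. Head centre is about (439.5,255.5) in the top view, and the ray places it near (543,-355). I'm setting off, and will look at the lamp and board in passing.

```bash
cat >> h.py <<'E'
def go(r,X,yaw=None):
    s=r.state();Rt=Ro.from_rotvec(s["orientation"]).as_matrix()
    print("t",s["time"],"pos",s["tool_pos"].round(1),"yaw_x",np.degrees(np.arctan2(Rt[1,0],Rt[0,0])).round(1),"toolz",Rt[:,2].round(3),"q",np.round(s["q"],2),"F",s["contact_force"].round(1),"w",round(s["width"],1))
    print(" to",X,"shift units",(Rt.T@(np.array(X)-s["tool_pos"])/20).round(2))
E
python3 -m handwheel '[[[0,0,0,1,1,0,-1],[0,0,0,1,1,0,-1],[0,0,0,1,1,0,-1],[0,0,0,1,1,0,-1],[0,0,0,1,1,0,-1],[0,0,0,1,1,0,-1],[0,0,0,1,1,0,-1],[0,0,0,1,1,0,-1]]]' 30
python3 -m handwheel '[[[0,0,0,1,1,0,-1],[0,0,0,1,1,0,-1],[0,0,0,1,1,0,-1],[0,0,0,1,1,0,-1],[0,0,0,1,1,0,-1],[0,0,0,1,1,0,-1],[0,0,0,1,1,0,-1],[0,0,0,1,1,0,-1]]]'
python3 - <<'E'
from plant import r
from h import *
s,g=wristcam(r);cv2.imwrite("pics/w1.png",g["image"]);pickle.dump(g,open("w1.pkl","wb"))
print(np.array(g["T_tool_cam"]).round(2)); go(r,[543,-355,180])
E
```

```text
time: 1.1
tool_pos: [366.8, 387.7, 222.5]
orientation: [3.057, -0.688, -0.002]
contact_force: [1.3, 0.0, 0.1]
width: 87.7
time: 2.1
tool_pos: [445.1, 160.8, 224.1]
orientation: [3.058, -0.689, -0.001]
contact_force: [0.3, -0.5, 0.8]
width: 87.5
[[ 0.0000e+00 -9.6000e-01 -2.8000e-01  7.5650e+01]
 [ 1.0000e+00  0.0000e+00  0.0000e+00 -1.0000e-02]
 [-0.0000e+00 -2.8000e-01  9.6000e-01 -1.5797e+02]
 [ 0.0000e+00  0.0000e+00  0.0000e+00  1.0000e+00]]
t 2.15 pos [445.2 158.6 224.1] yaw_x -25.4 toolz [-0.003 -0.008 -1.   ] q [ 0.76  0.02 -0.42  0.   -1.14  0.36] F [ 0.3 -1.6  0.3] w 87.4
 to [543, -355, 180] shift units [15.43 21.08  2.39]
```

```bash
python3 - <<'E'
from h import *
g=pickle.load(open("w1.pkl","rb"))
for X in([551,269,124],[520,-97,102],[636,-100,102],[570,50,92],[580,-57,55]): print(X,proj(g,np.array(X)).round())
E
python3 -m handwheel '[[[0,0,0,0.75,1,0,-1],[0,0,0,0.75,1,0,-1],[0,0,0,0.75,1,0,-1],[0,0,0,0.75,1,0,-1],[0,0,0,0.75,1,0,-1],[0,0,0,0,1,0,-1],[0,0,0,0,1,0,-1],[0,0,0,0,0,0,-1]]]'
python3 - <<'E'
from plant import r
from h import *
s,g=wristcam(r);cv2.imwrite("pics/w2.png",g["image"]);pickle.dump(g,open("w2.pkl","wb"))
for X in([551,269,124],[520,-97,102],[636,-100,102],[570,50,92],[580,-57,55]): print(X,proj(g,np.array(X)).round())
go(r,[543,-355,180])
E
```

```text
[551, 269, 124] [115. 167.]
[520, -97, 102] [624. -33.]
[636, -100, 102] [ 585. -246.]
[570, 50, 92] [387.   2.]
[580, -57, 55] [504. -64.]
time: 3.15
tool_pos: [449.9, -11.2, 225.2]
orientation: [3.056, -0.694, -0.001]
contact_force: [-0.2, -0.3, 0.2]
width: 87.9
[551, 269, 124] [-72. 273.]
[520, -97, 102] [386.  92.]
[636, -100, 102] [320. -85.]
[570, 50, 92] [179. 119.]
[580, -57, 55] [302.  49.]
t 3.2 pos [450.3 -10.7 225.3] yaw_x -25.6 toolz [-0.002 -0.007 -1.   ] q [ 0.42 -0.02 -0.46  0.01 -1.13  0.7 ] F [-0.1  0.4 -0.3] w 87.3
 to [543, -355, 180] shift units [11.61 13.51  2.37]
```

```bash
python3 -m handwheel '[[[0,0,0,0.88,1,0,-1],[0,0,0,0.88,1,0,-1],[0,0,0,0.88,1,0,-1],[0,0,0,0.88,1,0,-1],[0,0,0,0.88,1,0,-1],[0,0,0,0.88,1,0,-1],[0,0,0,0.88,1,0,-1],[0,0,0,0.88,1,0,-1]]]'
python3 -m handwheel '[[[0,0,0,0.8,1,0,-1],[0,0,0,0.8,1,0,-1],[0,0,0,0.8,1,0,-1],[0,0,0,0.8,1,0,-1],[0,0,0,0.5,0.8,0,-1],[0,0,0,0.3,0.5,0,-1],[0,0,0,0,0,0,-1],[0,0,0,0,0,0,-1]]]'
python3 - <<'E'
from plant import r
from h import *
s,g=wristcam(r);cv2.imwrite("pics/w3.png",g["image"]);pickle.dump(g,open("w3.pkl","wb"))
print(proj(g,np.array([543,-355,91.])))
go(r,[543,-355,180])
E
```

```text
time: 4.2
tool_pos: [512.7, -216.6, 227.6]
orientation: [3.062, -0.679, 0.005]
contact_force: [-0.6, -0.0, 0.0]
width: 87.5
time: 5.2
tool_pos: [543.6, -348.5, 227.2]
orientation: [3.064, -0.673, 0.003]
contact_force: [-0.3, 0.1, -0.7]
width: 87.5
[328.36892811 220.57231316]
t 5.25 pos [ 543.6 -348.4  227.2] yaw_x -24.8 toolz [ 0.001 -0.005 -1.   ] q [-0.27  0.31 -0.06  0.01 -1.2   1.4 ] F [-0.4 -0.6  0.8] w 87.4
 to [543, -355, 180] shift units [0.11 0.3  2.36]
```

View pics/w3.png

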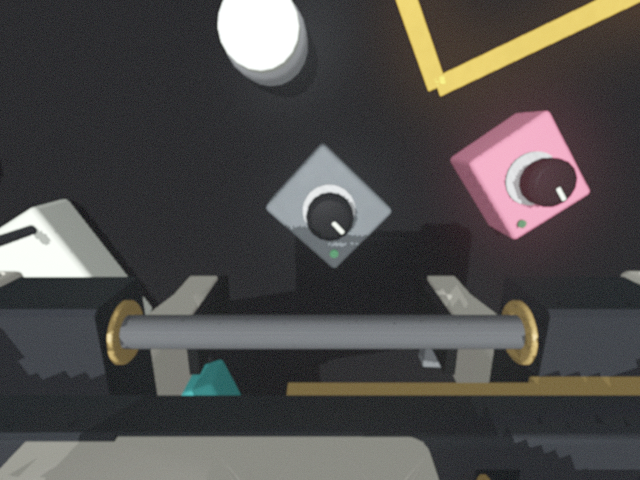

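Head at (331,216), grey box, close to where I predicted it (328,221).

Run:
```python
from plant import r
from h import *
g=pickle.load(open("w3.pkl","rb"));X=ray(g,331,216.5,90);print(X)
X[2]=74;go(r,X)
```

```text
[ 545.01221406 -358.33836476   90.        ]
t 5.25 pos [ 543.6 -348.4  227.2] yaw_x -24.8 toolz [ 0.001 -0.005 -1.   ] q [-0.27  0.31 -0.06  0.01 -1.2   1.4 ] F [-0.4 -0.6  0.8] w 87.4
 to [ 545.01221406 -358.33836476   74.        ] shift units [0.25 0.39 7.66]
```

```bash
python3 -m handwheel '[[[0,0,0,0.3,0.45,1,-1],[0,0,0,0,0,1,-1],[0,0,0,0,0,1,-1],[0,0,0,0,0,1,-1],[0,0,0,0,0,1,-1],[0,0,0,0,0,0,-1],[0,0,0,0,0,0,-1],[0,0,0,0,0,0,-1]]]'
python3 - <<'E'
from plant import r
from h import *
go(r,[545,-358.3,74])
E
```

```text
time: 6.25
tool_pos: [544.8, -358.8, 121.2]
orientation: [3.065, -0.669, 0.002]
contact_force: [-0.4, -0.2, -0.3]
width: 87.8
t 6.25 pos [ 544.8 -358.8  121.2] yaw_x -24.6 toolz [ 0.    -0.004 -1.   ] q [-0.28  0.4  -0.18  0.   -0.99  1.42] F [-0.4 -0.2 -0.3] w 87.8
 to [545, -358.3, 74] shift units [-0.   -0.04  2.36]
```

```bash
python3 -m handwheel '[[[0,0,0,0,0,0.9,-1],[0,0,0,0,0,0.9,-1],[0,0,0,0,0,0.6,-1],[0,0,0,0,0,0,-1],[0,0,0,0,0,0,1],[0,0,0,0,0,0,1],[0,0,0,0,0,0,1],[0,0,0,0,0,0,1]]]' 25
python3 - <<'E'
from plant import r
from h import *
go(r,[545,-358.3,74])
E
```

```text
time: 7.25
tool_pos: [545.8, -359.4, 71.8]
orientation: [3.065, -0.669, 0.006]
contact_force: [0.1, -0.2, 0.8]
width: 53.4
t 7.25 pos [ 545.8 -359.4   71.8] yaw_x -24.6 toolz [ 0.003 -0.005 -1.   ] q [-0.28  0.45 -0.23  0.01 -0.89  1.42] F [ 0.1 -0.2  0.8] w 53.4
 to [545, -358.3, 74] shift units [-0.06 -0.03 -0.11]
```

```bash
python3 -m handwheel '[[[0,0,0,0,0,0,1],[0,0,0,0,0,0,1],[0,0,0,0,0,0,1],[0,0,0,0,0,0,1],[0,0,0,0,0,0.2,1],[0,0,0,0,0,0.25,1],[0,0,0,0,0,0.25,1],[0,0,0,0,0,0.3,1]]]' 25
python3 - <<'E'
from plant import r
from h import *
go(r,[545,-358.3,66])
E
```

```text
time: 8.25
tool_pos: [548.5, -358.5, 62.1]
orientation: [3.065, -0.662, 0.017]
contact_force: [-8.4, 11.8, 33.2]
width: 39.8
t 8.25 pos [ 548.5 -358.5   62.1] yaw_x -24.4 toolz [ 0.01  -0.008 -1.   ] q [-0.28  0.46 -0.24  0.01 -0.86  1.42] F [-8.4 11.8 33.2] w 39.8
 to [545, -358.3, 66] shift units [-0.16  0.06 -0.2 ]
```

```bash
python3 -m handwheel '[[[0,0,0,0,0,0,1],[0,0,0,-0.1,0,-0.2,1],[0,0,0,-0.05,0,-0.15,1],[0,0,0,0,0,-0.1,1],[0,0,0,0,0,0,1],[0,0,0.5,0,0,0,1],[0,0,0.8,0,0,0,1],[0,0,0.8,0,0,0,1]]]' 20
python3 - <<'E'
from plant import r
from h import *
go(r,[545,-358.3,69]);print(r.state()["wrist_torque"])
E
```

```text
time: 9.25
tool_pos: [547.7, -359.2, 67.9]
orientation: [2.976, -0.991, 0.026]
contact_force: [0.2, -0.7, 0.9]
width: 40.1
t 9.25 pos [ 547.7 -359.2   67.9] yaw_x -36.8 toolz [ 0.014 -0.01  -1.   ] q [-0.28  0.45 -0.24  0.01 -0.86  1.2 ] F [ 0.2 -0.7  0.9] w 40.1
 to [545, -358.3, 69] shift units [-0.14  0.04 -0.06]
[-0.38305562  0.06666294  0.09623678]
```

```bash
python3 -m handwheel '[[[0,0,1,0,0,0,1],[0,0,1,0,0,0,1],[0,0,1,0,0,0,1],[0,0,1,0,0,0,1],[0,0,1,0,0,0,1],[0,0,1,0,0,0,1],[0,0,1,0,0,0,1],[0,0,1,0,0,0,1]]]' 20
python3 - <<'E'
from plant import r
from h import *
go(r,[545,-358.3,69]);print(r.state()["wrist_torque"])
E
```

```text
time: 10.25
tool_pos: [544.1, -361.4, 68.1]
orientation: [2.329, -2.105, 0.021]
contact_force: [-0.5, -0.5, 1.5]
width: 39.9
t 10.25 pos [ 544.1 -361.4   68.1] yaw_x -84.2 toolz [ 0.008 -0.011 -1.   ] q [-0.28  0.45 -0.24  0.01 -0.87  0.38] F [-0.5 -0.5  1.5] w 39.9
 to [545, -358.3, 69] shift units [-0.15 -0.06 -0.04]
[0.09696165 0.19093216 0.56988658]
```

Torque about z has risen to 0.57 N m, so the head is at its stop. I'll release, rise and look.

```bash
python3 -m handwheel '[[[0,0,0.3,0,0,0,1],[0,0,0,0,0,0,-1],[0,0,0,0,0,0,-1],[0,0,0,0,0,0,-1],[0,0,0,0,0,-0.5,-1],[0,0,0,0,0,-1,-1],[0,0,0,0,0,-1,-1],[0,0,0,0,0,-1,-1]]]' 
python3 -m handwheel '[[[0,0,0,0,0,-1,-1],[0,0,0,-1,0,-1,-1],[0,0,0,-1,0,-1,-1],[0,0,0,-1,0,-1,-1],[0,0,0,-1,0,0,-1],[0,0,0,0,0,0,-1],[0,0,0,0,0,0,-1],[0,0,0,0,0,0,-1]]]'
python3 - <<'E'
from plant import r
from h import *
s,g=wristcam(r);pickle.dump(g,open("w4.pkl","wb"));go(r,[545,-358.3,69])
t=r.get_image("top");p=proj(g,np.array([545,-358,91.]));print(p,proj(t,np.array([545,-358,91.])))
a=cv2.resize(g["image"],(480,360));q=t["image"][225:290,405:470]
o=np.zeros((360,800,3),np.uint8);o[:,:480]=a;o[:320,480:]=cv2.resize(q,(320,320),interpolation=3)
cv2.imwrite("pics/w4.png",o)
E
```

```text
time: 11.25
tool_pos: [541.6, -360.2, 139.6]
orientation: [2.298, -2.135, 0.014]
contact_force: [0.6, -0.3, 0.5]
width: 87.6
time: 12.25
tool_pos: [535.1, -272.8, 226.4]
orientation: [2.303, -2.133, 0.02]
contact_force: [-0.7, -1.3, -0.2]
width: 87.8
t 12.3 pos [ 535.1 -272.9  226.4] yaw_x -85.6 toolz [ 0.007 -0.01  -1.   ] q [-0.14  0.23 -0.17  0.01 -1.16  0.21] F [ 0.1  0.2 -0.3] w 87.6
 to [545, -358.3, 69] shift units [ 4.21 -0.11  7.92]
[318.96088168 116.10448249] [441.79730619 254.16289663]
```

View pics/w4.png

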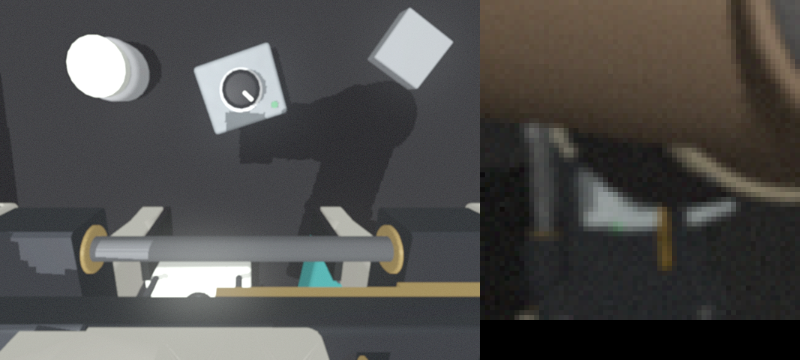

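Relative to the box's green LED, the head's tick has moved from about -36° to about +21°, so it has turned clockwise. I'll put numbers on that, then set off for the board.

Run:
```python
from plant import r
from h import *
for f,c,rr in(("w3",(331,216),16),("w4",(320,119),17)):
    g=pickle.load(open(f+".pkl","rb"));i=g["image"];G=cv2.cvtColor(i,cv2.COLOR_BGR2GRAY).astype(int)
    v,u=np.mgrid[:480,:640];m=(G>150)&(np.hypot(u-c[0],v-c[1])<rr)
    n,l,st,ce=cv2.connectedComponentsWithStats(m.astype(np.uint8))
    for k in range(1,n):
        if st[k,4]>8:
            P=np.argwhere(l==k)[:,::-1].astype(np.float32)
            e=[ray(g,*x,91)[:2] for x in P]; e=np.array(e);w=np.linalg.svd(e-e.mean(0))[2][0]
            print(f,st[k],ce[k],"axis deg",np.degrees(np.arctan2(w[1],w[0]))%180)
go(r,[560,130,250])
```

```text
w3 [332 222  10   9  55] [336.14545455 225.70909091] axis deg 21.529435361629055
w4 [323 120  12  13  88] [328.20454545 125.68181818] axis deg 139.52328674575594
t 12.35 pos [ 535.1 -273.   226.4] yaw_x -85.6 toolz [ 0.007 -0.01  -1.   ] q [-0.14  0.23 -0.17  0.01 -1.16  0.21] F [ 0.5 -0.5  0.5] w 87.6
 to [560, 130, 250] shift units [-19.99  -2.78  -1.38]
```

```bash
python3 -m handwheel '[[[0,0,-1,-1,-0.09,-0.3,-1],[0,0,-1,-0.98,-0.17,-0.3,-1],[0,0,-1,-0.96,-0.27,-0.3,-1],[0,0,-1,-0.93,-0.37,-0.3,-1],[0,0,-1,-0.89,-0.45,-0.3,-1],[0,0,-1,-0.84,-0.54,-0.3,-1],[0,0,-1,-0.78,-0.63,-0.3,-1],[0,0,-1,-0.71,-0.71,-0.3,-1]]]' 
python3 -m handwheel '[[[0,0,-1,-0.64,-0.77,-0.3,-1],[0,0,-1,-0.56,-0.83,-0.3,-1],[0,0,-1,-0.47,-0.88,-0.3,-1],[0,0,-1,-0.39,-0.92,-0.3,-1],[0,0,-1,-0.29,-0.96,-0.3,-1],[0,0,-1,-0.2,-0.98,0,-1],[0,0,-1,-0.1,-1,0,-1],[0,0,0,0,0,0,-1]]]'
python3 - <<'E'
from plant import r
from h import *
go(r,[500,30,280])
E
```

```text
time: 13.35
tool_pos: [532.7, -112.6, 269.8]
orientation: [2.953, -1.041, 0.004]
contact_force: [0.1, -0.5, 0.4]
width: 87.3
time: 14.35
tool_pos: [529.5, 30.2, 297.0]
orientation: [3.129, 0.065, -0.008]
contact_force: [0.9, -0.4, -0.4]
width: 87.6
t 14.35 pos [529.5  30.2 297. ] yaw_x 2.4 toolz [-0.005 -0.012 -1.   ] q [ 0.43  0.08 -0.19  0.01 -1.31  1.18] F [ 0.9 -0.4 -0.4] w 87.6
 to [500, 30, 280] shift units [-1.47 -0.06  0.86]
```

Run:
```python
from plant import r
from h import *
s,g=wristcam(r);cv2.imwrite("pics/w5.png",g["image"]);pickle.dump(g,open("w5.pkl","wb"));print(g["intrinsics"])
for X in([551,269,124],[520,-97,102],[636,-100,102],[570,50,92],[580,-57,55]): print(X,proj(g,np.array(X)).round())
```

```text
[[365.67294257   0.         321.84830336]
 [  0.         365.67294257 234.01964359]
 [  0.           0.           1.        ]]
[551, 269, 124] [ 53. 178.]
[520, -97, 102] [446. 221.]
[636, -100, 102] [467.  98.]
[570, 50, 92] [301. 163.]
[580, -57, 55] [402. 154.]
```

View pics/w5.png

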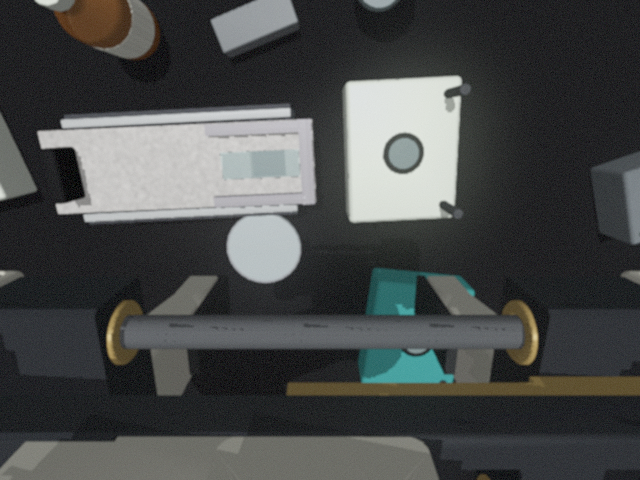

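Wrist view: pin tops at (465,89) and (458,213); the board's leading edge runs from (313,119) to (316,204); the bar is near (68,177); the petri dish lies just below the bed.

Run:
```python
from plant import r
from h import *
g=pickle.load(open("w5.pkl","rb"));t=pickle.load(open("d0.pkl","rb"))["top"]
a,b=ray(g,465,89,102),ray(g,458,213,102);print("pins",a,b,"sep",np.linalg.norm(a-b));m=(a+b)/2
c,d=ray(g,313.5,119,92),ray(g,316,204,92);f=(c+d)/2;print("front",f,"w",np.linalg.norm(c-d))
# board long edges at z 92
e=[ray(g,u,v,92)[:2] for u,v in((40,131),(58,214))];print("tail",e,"len",np.linalg.norm(np.mean(e,0)-f[:2]))
r1=[ray(g,u,v,86)[:2] for u,v in((62,122),(290,107))];r2=[ray(g,u,v,86)[:2] for u,v in((86,220),(298,208))]
for p,q in(r1,r2,(a[:2],b[:2]),(c[:2],d[:2]),(np.mean(e,0),f[:2])): print("dir",np.degrees(np.arctan2(*(q-p)[::-1])))
# top view
cf,df=ray(t,175+488/4.4,205+88/4.4,95),ray(t,175+494/4.4,205+229/4.4,95);print("top front",(cf+df)/2)
G=cv2.cvtColor(g["image"],cv2.COLOR_BGR2GRAY);print((G[160:200:8,40:95:3]))
i=t["image"];T=cv2.cvtColor(i,cv2.COLOR_BGR2GRAY)[225:270,180:200]<70
n,l,st,ce=cv2.connectedComponentsWithStats(T.astype(np.uint8));
for k in range(1,n): print(st[k],ce[k]+[180,225],ray(t,*(ce[k]+[180,225]),122))
u=np.array([0.0,-1]);
go(r,[551,269,180])
print("mark",m)
```

```text
pins [643.16974092 -97.15509999 102.        ] [ 528.5481554  -107.81880145  102.        ] sep 115.11656004257395
front [570.86598763  36.12908184  92.        ] w 81.887624417514
tail [array([590.02301376, 296.92116981]), array([509.52311444, 293.04751259])] len 259.71322015276894
dir -84.0130083380492
dir -84.44741475205842
dir -174.6848455670463
dir -176.20864179117805
dir -85.34152303648278
top front [570.03354447  36.02209943  95.        ]
[[ 33  33  25  41  38  30   1  21   7  16  27  19  56 140 202 197 205 198
  199]
 [ 36  39  33  33  32  36  22  17  24  19   4   8  16 101 170 202 201 199
  202]
 [ 36  22  41  39  46  45  41  16   0   0   5   1  17  23 130 163 203 198
  198]
 [ 40  32  33  31  37  35  46  20   1   3  23  20   0   0  71 136 194 196
  197]
 [ 11  31  30  33  33  31  34  37  26  19  15   0  23  22   9 120 177 194
  196]]
[ 0  0 20  7 64] [185.71875  226.921875] [596.15045787 282.05002307 122.        ]
[  7  12   8  19 132] [190.17424242 246.09090909] [549.17271331 268.95148129 122.        ]
[ 0 19 20 26 87] [184.81609195 264.01149425] [505.16739619 279.73405805 122.        ]
t 14.4 pos [529.5  29.7 297. ] yaw_x 2.3 toolz [-0.005 -0.012 -1.   ] q [ 0.43  0.08 -0.19  0.01 -1.31  1.18] F [ 0.5 -0.4 -0.6] w 87.9
 to [551, 269, 180] shift units [  1.58 -11.98   5.7 ]
mark [ 585.85894816 -102.48695072  102.        ]
```

The measurements agree: pin spacing 115 mm (given 116), board length 260 mm, and bar at (549.6,270) against (549,269) from the top view. The slide axis is at -85° and the travel is about 139 mm.

```bash
python3 -m handwheel '[[[0,0,-0.5,0.5,-1,0,-1],[0,0,0,0.5,-1,0,-1],[0,0,0,0.5,-1,0,-1],[0,0,0,0,-1,0.3,-1],[0,0,0,0,-1,0.5,-1],[0,0,0,0,-1,0.5,-1],[0,0,0,0,-1,0.5,-1],[0,0,0,0,-1,0.5,-1]]]' 
python3 -m handwheel '[[[0,0,0,0,-1,0.5,-1],[0,0,0,0,-1,0.5,-1],[0,0,0,0,-1,0.5,-1],[0,0,0,0,-0.6,0.5,-1],[0,0,0,0,0,0,-1],[0,0,0,0,0,0,-1],[0,0,0,0,0,0,-1],[0,0,0,0,0,0,-1]]]'
python3 - <<'E'
from plant import r
from h import *
go(r,[549.6,269.8,96])
E
```

```text
time: 15.4
tool_pos: [547.0, 199.3, 244.9]
orientation: [3.126, 0.134, -0.01]
contact_force: [0.5, 0.2, -0.2]
width: 87.6
time: 16.4
tool_pos: [539.9, 275.9, 200.7]
orientation: [3.125, 0.135, -0.011]
contact_force: [-0.8, -0.1, -0.2]
width: 87.5
t 16.4 pos [539.9 275.9 200.7] yaw_x 4.9 toolz [-0.006 -0.013 -1.   ] q [ 0.8   0.27 -0.18  0.01 -1.14  0.86] F [-0.8 -0.1 -0.2] w 87.5
 to [549.6, 269.8, 96] shift units [0.5  0.28 5.23]
```

```bash
python3 -m handwheel '[[[0.13,0.06,0,0.5,0.3,0.5,-1],[0,0,0,0,0,1,-1],[0,0,0,0,0,1,-1],[0,0,0,0,0,1,-1],[0,0,0,0,0,0,-1],[0,0,0,0,0,0,-1],[0,0,0,0,0,0,-1],[0,0,0,0,0,0,-1]]]'
python3 - <<'E'
from plant import r
from h import *
go(r,[549.6,269.8,96])
E
```

```text
time: 17.4
tool_pos: [554.6, 267.8, 129.6]
orientation: [-3.134, -0.13, -0.005]
contact_force: [-0.2, -0.2, 0.0]
width: 87.9
t 17.4 pos [554.6 267.8 129.6] yaw_x 4.8 toolz [ 0.003  0.006 -1.   ] q [ 0.77  0.34 -0.26 -0.   -0.97  0.89] F [-0.2 -0.2  0. ] w 87.9
 to [549.6, 269.8, 96] shift units [-0.25 -0.11  1.68]
```

```bash
python3 -m handwheel '[[[0,0,0,-0.25,-0.1,0.8,-1],[0,0,0,0,0,0.6,-1],[0,0,0,0,0,0.2,-1],[0,0,0,0,0,0,-1],[0,0,0,0,0,0,1],[0,0,0,0,0,0,1],[0,0,0,0,0,0,1],[0,0,0,0,0,0,1]]]' 25
python3 - <<'E'
from plant import r
from h import *
go(r,[549.6,269.8,96])
E
```

```text
time: 18.4
tool_pos: [549.3, 270.1, 96.0]
orientation: [-3.133, -0.131, -0.007]
contact_force: [0.5, -0.4, 0.6]
width: 53.1
t 18.4 pos [549.3 270.1  96. ] yaw_x 4.8 toolz [ 0.004  0.006 -1.   ] q [ 0.77  0.36 -0.3  -0.   -0.9   0.88] F [ 0.5 -0.4  0.6] w 53.1
 to [549.6, 269.8, 96] shift units [ 0.01  0.02 -0.  ]
```

```bash
python3 -m handwheel '[[[0,0,0,0,0,0,1],[0,0,0,0,0,0,1],[0,0,0,0,0,0,1],[0,0,0,0,0,0,1],[0,0,0,0,0,0,1],[0,0,0,0,0,0,1],[0,0,0,0,0,0,1],[0,0,0,0,0,0,1]]]' 30
python3 - <<'E'
from plant import r
from h import *
go(r,[549.6,269.8,96])
E
```

```text
time: 19.4
tool_pos: [549.5, 270.4, 96.2]
orientation: [-3.133, -0.132, -0.007]
contact_force: [0.1, 0.6, 0.6]
width: 16.0
t 19.4 pos [549.5 270.4  96.2] yaw_x 4.8 toolz [ 0.004  0.006 -1.   ] q [ 0.77  0.36 -0.3  -0.   -0.9   0.88] F [0.1 0.6 0.6] w 16.0
 to [549.6, 269.8, 96] shift units [0.   0.03 0.01]
```

```bash
python3 -m handwheel '[[[0,0,0,0,0.2,0,1],[0,0,0,0,0.4,0,1],[0,0,0,0,0.4,0,1],[0,0,0,0,0.4,0,1],[0,0,0,0,0.4,0,1],[0,0,0,0,0.2,0,1],[0,0,0,0,0,0,1],[0,0,0,0,0,0,1]]]' 30
python3 - <<'E'
from plant import r
from h import *
go(r,[549.5+139*.089,270.4-139*.996,96])
E
```

```text
time: 20.4
tool_pos: [553.7, 228.2, 96.7]
orientation: [-3.131, -0.131, -0.01]
contact_force: [0.7, 2.1, 0.7]
width: 15.7
t 20.4 pos [553.7 228.2  96.7] yaw_x 4.8 toolz [ 0.006  0.008 -1.   ] q [ 0.72  0.34 -0.33 -0.   -0.88  0.94] F [0.7 2.1 0.7] w 15.7
 to [561.871, 131.956, 96] shift units [ 0.    4.83 -0.  ]
```

```bash
python3 -m handwheel '[[[0,0,0,0,0.3,0.02,1],[0,0,0,0,0.45,0.02,1],[0,0,0,0,0.45,0.02,1],[0,0,0,0,0.45,0.02,1],[0,0,0,0,0.45,0.02,1],[0,0,0,0,0.3,0.02,1],[0,0,0,0,0,0.02,1],[0,0,0,0,0,0,1]]]' 30
python3 - <<'E'
from plant import r
from h import *
go(r,[549.5+139*.089,270.4-139*.996,96])
E
```

```text
time: 21.4
tool_pos: [559.7, 179.4, 96.8]
orientation: [-3.126, -0.134, -0.018]
contact_force: [-1.0, 5.6, 4.3]
width: 16.0
t 21.4 pos [559.7 179.4  96.8] yaw_x 4.9 toolz [ 0.011  0.013 -1.   ] q [ 0.64  0.32 -0.36 -0.01 -0.87  1.02] F [-1.   5.6  4.3] w 16.0
 to [561.871, 131.956, 96] shift units [-0.09  2.37  0.01]
```

```bash
python3 -m handwheel '[[[-0.05,0,0,-0.05,0.3,0.02,1],[-0.04,0,0,-0.03,0.45,0.02,1],[-0.02,0,0,0,0.45,0.02,1],[0,0,0,0,0.3,0.02,1],[0,0,0,0,0.2,0.02,1],[0,0,0,0,0,0.02,1],[0,0,0,0,0,0.02,1],[0,0,0,0,0,0,1]]]' 30
python3 - <<'E'
from plant import r
from h import *
s,g=wristcam(r);cv2.imwrite("pics/w6.png",g["image"]);pickle.dump(g,open("w6.pkl","wb"))
S=r.get_image("side");T=r.get_image("top");pickle.dump((S,T),open("st6.pkl","wb"))
go(r,[549.5+139*.089,270.4-139*.996,96]);print(s["wrist_torque"])
for c,n in((S,"s"),(T,"t")): print(n,proj(c,np.array([586,-102.5,92])),proj(c,np.array([570,50,80])))
E
```

```text
time: 22.4
tool_pos: [562.7, 143.1, 96.8]
orientation: [-3.131, -0.129, -0.027]
contact_force: [-1.1, 4.6, 3.9]
width: 15.6
t 22.55 pos [562.7 143.   96.7] yaw_x 4.7 toolz [ 0.017  0.008 -1.   ] q [ 0.59  0.31 -0.38  0.   -0.86  1.06] F [-1.4  4.7  5.7] w 15.7
 to [561.871, 131.956, 96] shift units [-0.09  0.55  0.03]
[ 1.66374317  0.66333243 -0.0795493 ]
s [337.62872624 262.122851  ] [326.7529817  229.86961349]
t [341.60043557 235.99048767] [281.35298488 241.59280404]
```

Run:
```python
from h import *
g=pickle.load(open("w6.pkl","rb"));S,T=pickle.load(open("st6.pkl","rb"))
o=np.zeros((600,800,3),np.uint8)
o[:300,:400]=cv2.resize(g["image"],(400,300))
o[:300,400:]=cv2.resize(S["image"][165:285,270:430],(400,300),interpolation=3)
o[300:,:]=cv2.resize(T["image"][205:275,225:365],(800,300),interpolation=3)[:, :]
cv2.imwrite("pics/c6.png",o)
```

```text
(no output)
```

View pics/c6.png

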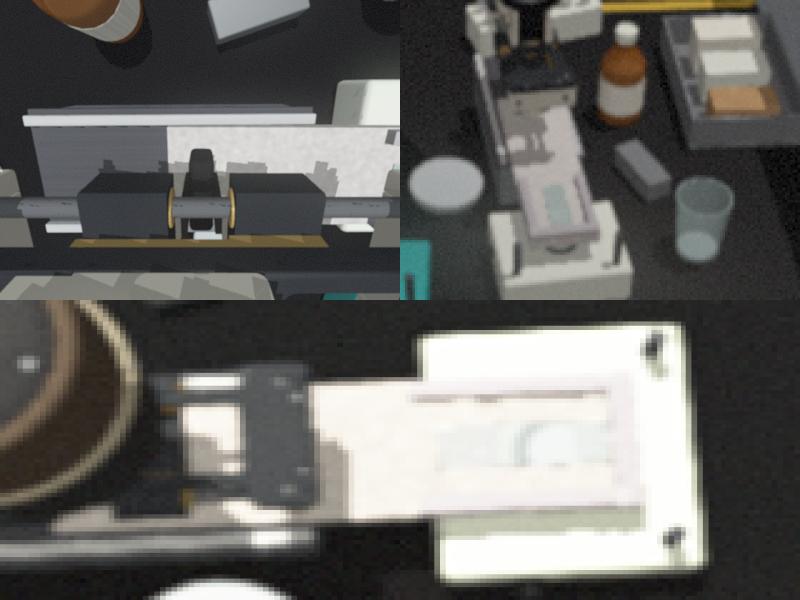

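The leading edge is at top-view pixel (337.2,239) and the pin midpoint at about (341.4,236). That leaves about 10 mm, which agrees with the 11 mm from the arm's own travel. The board is flat.

```bash
python3 -m handwheel '[[[-0.02,-0.05,0,-0.02,0.2,0.02,1],[-0.02,-0.05,0,-0.02,0.2,0.02,1],[0,0,0,0,0.1,0.02,1],[0,0,0,0,0,0.02,1],[0,0,0,0,0,0.02,1],[0,0,0,0,0,0.02,1],[0,0,0,0,0,0.02,1],[0,0,0,0,0,0.02,1]]]' 30
python3 - <<'E'
from plant import r
from h import *
S=r.get_image("side");T=r.get_image("top");pickle.dump((S,T),open("st7.pkl","wb"))
go(r,[549.5+139*.089,270.4-139*.996,96]);print(r.state()["wrist_torque"])
o=np.zeros((600,800,3),np.uint8)
o[:300,:400]=cv2.resize(S["image"][165:285,270:430],(400,300),interpolation=3)
o[:300,400:]=cv2.resize(S["image"][240:285,310:370],(400,300),interpolation=3)
o[300:,:]=cv2.resize(T["image"][220:257,265:363],(800,300),interpolation=3)
cv2.imwrite("pics/c7.png",o);print(proj(T,np.array([586,-102.5,92])))
E
```

```text
time: 23.55
tool_pos: [563.7, 131.8, 96.4]
orientation: [-3.132, -0.127, -0.016]
contact_force: [-2.5, 7.0, 7.8]
width: 15.6
t 23.65 pos [563.8 131.8  96.4] yaw_x 4.6 toolz [ 0.01   0.007 -1.   ] q [ 0.57  0.31 -0.38 -0.   -0.86  1.09] F [-3.4  6.4  7.8] w 15.6
 to [561.871, 131.956, 96] shift units [-0.09 -0.02  0.02]
[ 2.11860033  1.19686219 -0.10337225]
[341.60043557 235.99048767]
```

View pics/c7.png

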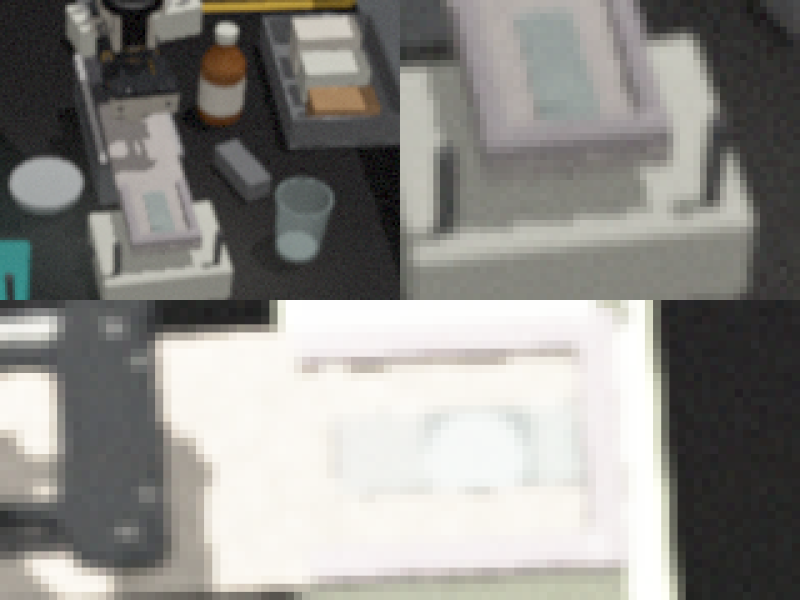

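The leading edge is level with the pins in both views: column 341.6 against 341.6 in the top view, and row 261.4 against about 261 in the side view. The board is flat, gripped at 15.6 mm, and clear above the lamp. Handing in.

```bash
python3 -c "
from plant import r
print(r.sign_off(),r.state()['time'],r.state()['tool_pos'],r.state()['contact_force'])"
```

```text
the job is handed in; nothing more can be done
the job is handed in; nothing more can be done
```

I reset the button, slid the board out level with the pins, and handed the job in at about 23.7 s, still holding the board. Sign-off reports no verdict.

**What I did**
- **Button:** I gripped the grey box's black mushroom and pressed it until the wrist read 33 N, well past the 5 N it needs. I then let it rise, turned it clockwise until the torque rose to 0.57 N m at the stop, and released it.
- **Board:** I gripped the crossbar by its 16 mm thickness at 30 N and slid the board about 139 mm along the bed.

**What the last checks showed**
- **Button turn:** the white tick had moved about 62° clockwise (at least 49° is needed). I judged the button to be up from the vertical force, which fell to about 1 N before the turn, and from the fingers being clear of it. I did not measure its height.
- **Leading edge:** it lay within about 2 mm of the line through the pins in both the top and side views. The arm's own travel agreed.
- **Hold:** finger opening was 15.6 mm, with a downward push of about 8 N.
- **Tilt:** the tool was within 1° of vertical. I judged the board to be flat and clear of the lamp by eye, not by measurement.
- **Bystanders:** none of those visible in the last views looked disturbed. I did not compare their positions with the start.
- **Disagreement:** the tool ended about 2 mm to one side of the planned line, across the slide, which was within the play between the rails.

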